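First light pass on the cover screws, crosswise

ROBOT

A 7-joint arm with a two-finger parallel gripper is mounted at the origin on a cart in front of the work surface, level with it; the furniture and walls round the work are solid. World frame = base frame: x ahead of the robot, y to its left, z up, the work surface at z = 0. Lengths are in m, angles in degrees, forces in N, time in s.
With the tool pointing down it reaches from about 0.425 to 0.875 m from the base axis. Payload 4.7 kg.
Tool frame: the origin (TCP) lies between the finger pads; the fingertips stand env.finger_overhang ahead of it and the grasp point (between the pads) lies 5 mm behind it (env.finger_overhang is the distance from the TCP to the fingertips, in m); z points along the fingers, y is the line along which they close (so a half turn about z gives the same grasp; the last joint's range is limited). The gripper opens to 87 mm and grips with 3 to 60 N. Pads are 19 mm wide; open, the fingers measure 117 mm over their backs; the gripper's body (75 mm by 190 mm) begins 51 mm behind the grasp point.
Start: joints at [-73.447, 18.392, -4.016, 83.108, 1.295, 78.541, -3.26], TCP at [0.176, 0.626, 0.202] pointing down, gripper open.
Joint ranges: [-163.93, 163.93], [-17.29, 119.83], [-79.2, 71.16], [3.27, 140.29], [-89.18, 269.18], [5.43, 117.66], [-154.24, 154.24]. Speed limits (degrees/s): [147.25, 147.25, 180, 180, 180, 180, 180].

INTERFACE

Orientations are given as [roll, pitch, yaw] about the fixed x, y, z axes, in that order (R = Rz(yaw) Ry(pitch) Rx(roll)).
In Python, from cell import telemetry, eyes, env, models gives the robot as it stands. The module is installed in compiled form; this text tells all that it offers.
- The arm moves only by the tool drive_tool, never from a script. Its arguments are lists of equal length, an entry for each row: "angular": the turn, a rotation vector about the tool's x, y, z in rad, a list of three; "delta_pos": the shift along the tool's x, y, z in cm, a list of three; "gripper": the finger opening in cm, from 0 to 8.7. A call has 1 to 20 rows; each row shifts and turns the commanded pose from where the row before left it, along the tool's axes as they then stand; what a row does not reach is not made up. A row lasts 1/10 s, in which the tool goes at most 50 mm and 8.59 degrees, less where a joint would pass 70% of its speed; a pose out of reach is approached as far as the arm can. A call with a gripper value outside its range is refused whole. The fingers move at their own pace and stop on an object; "squeeze" is the grip in N (left out, the last holds). Time passes only in rows, so rows that do not move let the fingers close. It gives the time, the measured TCP pose, the force, the opening and the grip force at its end, in the units of the state.
- telemetry.get_obs(): the state, without advancing time (a new reading comes with each control period).
- eyes.read_camera(name): name is "scene" or "top" or "wrist"; returns a dict with "pixels" (384x512x3 uint8, red, green, blue), "mtx" (3x3 intrinsics, pixels), "D" ([k1, k2, p1, p2, k3] as OpenCV has them; the pictures are not rectified), "origin" and "orientation" of the camera in the world. Camera axes: x right, y down, z forward; pixel columns grow to the right and rows downward; lengths in m; the calibration is good to about 2 mm. A picture is of the moment at which its call begins. There is no depth.
- env.sign_off(): hands the job in; it is judged then, once.
Trained networks look in a picture, given as the dict that the camera call returned (one of the last four; its "shot" number tells which), for a name from the list of things; names that differ only in an ending like _2 or _b are one class to them, and where a whole thing is asked for, a point or a joint stands for the part that bears it (a point fixed in the world has none). Each returns a list of dicts, best first, with "p" (0 to 1); they miss things now and then, are a little off and sometimes report something else, mostly with a low value. They report only what shows in the picture. A call takes as long as a camera call. They do not tell look-alikes from the thing itself.
- models.search_frame(picture, target): "centre" ([column, row] in pixels, amid what is visible of it).
- models.cut_out(picture, target): "pixels" (384x512 bool, what is visible of it) and "centre" ([column, row] in pixels, amid what is visible of it).
The state is a dict: "time_s": time; "qpos": joint angles; "joint_velocities": joint speeds; "effort": joint torques, N m; "tool_pos": TCP position; "tool_rot": TCP orientation; "force": force on the tool from outside, world axes, zero at the start; "wrist_torque": the same for the moment, N m; "grip_width": finger opening in m; "grasp_force": force on a finger pad.
Only numpy, scipy, OpenCV 4.12 (cv2) and the standard library are available. Lean on these libraries where they do the work, as an engineer would, in place of code of your own. Each camera call takes 0.05 s, during which the arm holds its last target. There are 200 camera calls.

TASK

Start tightening the round cover in cross order with the upright slotted key: fit the key over the bar-headed screw beside the hose stub and turn it clockwise, only until its bar points at the middle of the cover, then do the same with the screw straight across from it. Leave the other two screws as they are and turn none of them with the bare fingers. Afterwards stand the key upright on the cabinet top, off the cover, and let go.

Things in the scene. Friction and masses are not known exactly. Their poses are not given: they have to be found in the camera images.
- cover: Fixed round grey cover, 176 mm across; origin at the centre of its underside on the cabinet top, z up. Flat face 22 mm up, hub in the middle 40 mm across, 28 mm up. A hose stub 16 mm thick sticks out level at +x to 112 mm from the centre. Four screws 60 mm from the centre, at +x (stub screw), +y (left), -x (across) and -y (right).
- key: Loose steel key, 0.3 kg, 120 mm high, standing; origin at the centre of its underside, z up. Foot 46 (x) by 40 (y) mm, cut through along x by a slot 12 mm wide, 30 mm deep, its mouth flared to 24 mm in the lowest 10 mm. Handle: block 30 (x) by 24 (y) mm, 76 to 120 mm up, gripped from above. Over a bar with its underside 4 mm above the cover's face it is well seated; play 6 degrees each way.
- stub_screw (a joint): Screw at the stub. Head: upright bar 40 mm long, 8 mm thick, top 28 mm above the cover's face; turns on its upright axis, friction 0.12 N m, stays where left, does not sink. Joint in rad: 0 when the bar points at the cover's middle, growing clockwise from above; starts -1.05 to -0.8 (bar turned counter-clockwise from the line to the middle), range -1.3 to 0.7.
- across_screw (a joint): The same kind of screw, straight across the cover from the stub screw (cover's -x); its joint reads likewise.
- left_screw (a joint): The same kind of screw at the cover's +y; its joint reads likewise. To be left alone.
- right_screw (a joint): The same kind of screw at the cover's -y; its joint reads likewise. To be left alone.
Things that resemble listed ones, but are neither listed nor needed, are in the scene too. What is shaped like the key but yellow is not meant.

How it is judged:
By the outcome, as a careful person would: the job done as asked, in the order asked, and still so for the second after the job is handed in, with the robot touching nothing.
It also fails if it takes over 56 s, if anything falls off the work surface, if the arm or the gripper's body presses on something with over 40 N, if the wrist force passes 120 N, or if a joint passes its speed limit or range.

## Working session

There is one attempt and no reset: what is moved stays moved. The work goes in short steps, Python scripts to look and compute and a tool call to move; the robot and the scene stay as the last step left them, time stands still between calls to the robot, and variables do not carry over. Pictures are saved under pics/ and viewed, at most 10 in all, crops included, and the job is handed in when it is done.

Besides the shell and the picture viewer there is one more tool, called after "Request:" by a JSON object that holds its "name" and its "arguments". drive_tool: Moves the arm, as the interface text tells. Its arguments: {"type":"object","properties":{"angular":{"type":"array","items":{"type":"array","items":{"type":"number"}}},"delta_pos":{"type":"array","items":{"type":"array","items":{"type":"number"}}},"gripper":{"type":"array","items":{"type":"number"}},"squeeze":{"type":"number"}},"required":["angular","delta_pos","gripper"]}

```bash
mkdir -p pics
cat > h.py <<'E'
import numpy as np, cv2, pickle
from scipy.spatial.transform import Rotation as Ro
from cell import telemetry, eyes, env, models
def Rm(o):
    o=np.array(o,float)
    if o.shape==(3,3): return o
    if o.size==4: return Ro.from_quat(o).as_matrix()
    return Ro.from_euler('xyz',o,degrees=True).as_matrix()
def ray(c,px):
    p=cv2.undistortPoints(np.array(px,float).reshape(-1,1,2),c['mtx'],np.array(c['D'])).reshape(-1,2)
    d=np.c_[p,np.ones(len(p))]@Rm(c['orientation']).T
    return np.array(c['origin']),d
def onz(c,px,z):
    o,d=ray(c,px); return o+d*((z-o[2])/d[:,2])[:,None]
def proj(c,P):
    R=Rm(c['orientation']); t=-R.T@np.array(c['origin'])
    return cv2.projectPoints(np.array(P,float).reshape(-1,3),cv2.Rodrigues(R.T)[0],t,c['mtx'],np.array(c['D']))[0].reshape(-1,2)
def tri(obs):
    A=np.zeros((3,3));b=np.zeros(3)
    for c,px in obs:
        o,d=ray(c,px); d=d[0]/np.linalg.norm(d[0]); M=np.eye(3)-np.outer(d,d); A+=M;b+=M@o
    return np.linalg.solve(A,b)
def save(img,n): cv2.imwrite('pics/'+n,cv2.cvtColor(img,cv2.COLOR_RGB2BGR))
E
cat > a.py <<'E'
from h import *
C={n:eyes.read_camera(n) for n in ("scene","top")}
for n,c in C.items():
    print(n,c['origin'],c['orientation'])
    for t in ("cover","key","stub_screw"):
        print(t,[(np.round(d['centre']).tolist(),round(d['p'],2)) for d in models.search_frame(c,t)])
    save(c['pixels'],n+'0.png')
print(env.finger_overhang,telemetry.get_obs()['tool_rot'])
pickle.dump(C,open('c0.pkl','wb'))
E
python3 a.py
```

```text
scene [ 0.16976606 -0.52541318  0.59916447] [-131.31663091    0.39295896  -37.34949801]
cover [([254.0, 203.0], 0.83)]
key [([348.0, 236.0], 0.96), ([303.0, 265.0], 0.67), ([244.0, 207.0], 0.31)]
stub_screw []
top [ 0.41964993 -0.0448243   0.87184729] [-169.42003884    1.98650245  -90.71967161]
cover [([248.0, 209.0], 0.74)]
key [([369.0, 240.0], 0.73), ([372.0, 173.0], 0.71)]
stub_screw [([226.0, 179.0], 0.64)]
0.014 [-1.79988152e+02  2.24881021e-03  1.64258902e+02]
```

View pics/scene0.png

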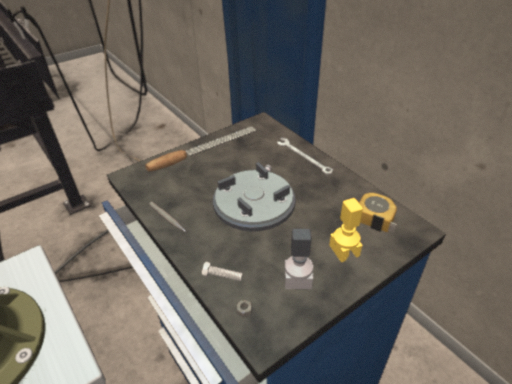

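View pics/top0.png

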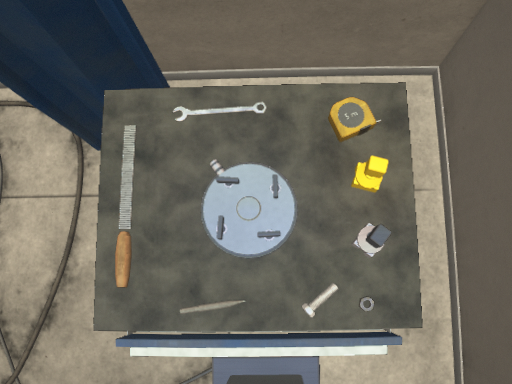

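Scene and top views show a steel key with a dark handle at top (371,238) / scene (300,262), and a yellow look-alike at top (370,173) / scene (347,232). The steel one is meant, since yellow is excluded. The hose stub is at top (216,165), so the stub screw is the bar at (228,181) and the across screw is at (268,234).

```bash
cat > b.py <<'E'
from h import *
C=pickle.load(open('c0.pkl','rb')); T=C['top'];S=C['scene']
def big(c,x0,y0,w,h,k): return cv2.resize(c['pixels'][y0:y0+h,x0:x0+w],None,fx=k,fy=k,interpolation=cv2.INTER_CUBIC)
a=big(T,190,150,120,115,4)
b=big(T,335,205,75,60,4); d=big(S,265,215,80,85,4)
W=np.zeros((a.shape[0]+d.shape[0]-200,800,3),np.uint8)
W=np.zeros((600,800,3),np.uint8); W[:460,:480]=a; W[:240,482:782]=b; W[250:590,480:800]=d
save(W,'crop1.png')
for c,n in((T,'top'),(S,'scene')):
    hsv=cv2.cvtColor(c['pixels'],cv2.COLOR_RGB2HSV)
    print(n)
    m=models.cut_out(c,'cover')[0]['pixels'].astype(np.uint8) if 0 else None
c=T;g=cv2.cvtColor(c['pixels'],cv2.COLOR_RGB2GRAY)
m=np.zeros_like(g);cv2.circle(m,(249,209),44,255,-1)
d=((g<100)&(m>0)).astype(np.uint8)
n,l,st,ce=cv2.connectedComponentsWithStats(d)
for i in range(1,n):
    if st[i,4]<30: continue
    ys,xs=np.where(l==i); P=onz(c,np.c_[xs,ys],.045)[:,:2]; q=P.mean(0); w,v=np.linalg.eigh(np.cov((P-q).T)); a=np.degrees(np.arctan2(v[1,1],v[0,1]))%180
    print('bar',ce[i].round(1),st[i,4],q.round(4),'ang',a.round(1),np.sqrt(12*w).round(4))
f=(cv2.inRange(cv2.cvtColor(c['pixels'],cv2.COLOR_RGB2HSV),(90,25,120),(125,120,255)))
n,l,st,ce=cv2.connectedComponentsWithStats(f); i=l[225,235]
cn=max(cv2.findContours((l==i).astype(np.uint8),0,1)[0],key=cv2.contourArea)
P=onz(c,cv2.convexHull(cn).reshape(-1,2),.022)[:,:2].astype(np.float32)
print('cover',cv2.minEnclosingCircle(P*1000),cv2.fitEllipse(P*1000))
print('hub',onz(c,[[248.5,208.3]],.028),'stub',onz(c,[[216,163]],.011))
for nm in('key',): 
  print('foot/handle',onz(T,[[370,239]],.05),onz(T,[[378,236]],.12),onz(S,[[300,237]],.12))
E
python3 b.py
```

```text
top
scene
bar [228.3 181.8] 59 [0.59   0.0388] ang 86.8 [0.0058 0.0385]
bar [221.9 227.8] 46 [0.5092 0.05  ] ang 173.6 [0.0051 0.0383]
cover ((544.4376220703125, 5.385813236236572), 83.17636108398438) ((544.3401489257812, 5.10924768447876), (164.88475036621094, 165.88624572753906), 82.42922973632812)
hub [[0.54494774 0.00464685 0.028     ]] stub [[0.63287532 0.06501758 0.011     ]]
foot/handle [[ 0.48509074 -0.20293233  0.05      ]] [[ 0.48392594 -0.20221167  0.12      ]] [[ 0.47865341 -0.21160934  0.12      ]]
```

View pics/crop1.png

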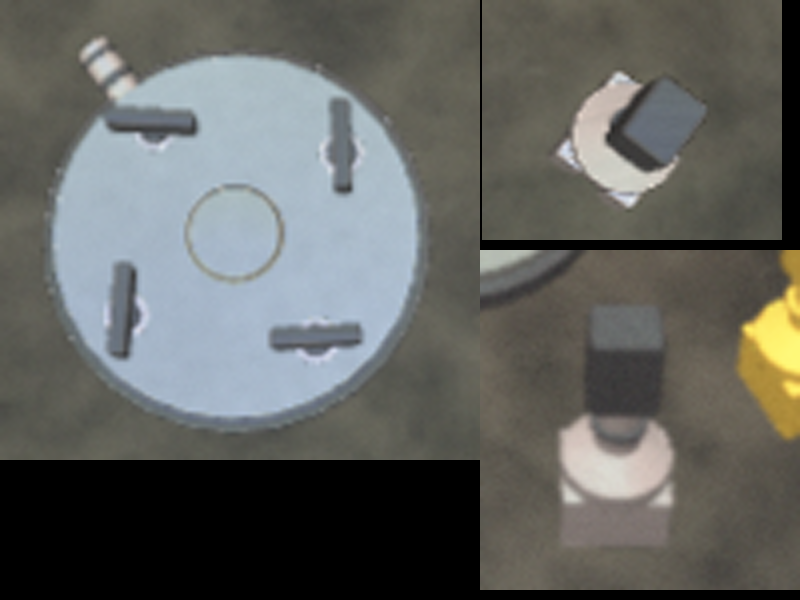

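Top crop: stub at about (108,68) beside the upper-left bar, and the steel key with its dark handle at upper right. This confirms the steel key and the stub screw. I'm moving toward the key.

Request:
{"name": "drive_tool", "arguments": {"angular": [[0,0,0],[0,0,0],[0,0,0],[0,0,0],[0,0,0],[0,0,0],[0,0,0],[0,0,0]], "delta_pos": [[-3.63,-2.56,-0.6],[-3.63,-2.56,-0.6],[-3.63,-2.56,-0.6],[-3.63,-2.56,-0.6],[-3.63,-2.56,-0.6],[-3.63,-2.56,-0.6],[-3.63,-2.56,-0.6],[-3.63,-2.56,-0.6]], "gripper": [8.7,8.7,8.7,8.7,8.7,8.7,8.7,8.7]}}

```text
time_s: 1.2
tool_pos: [0.4013, 0.3482, 0.2509]
tool_rot: [179.9, 0.0, 164.3]
force: [0.4, 0.4, -0.2]
grip_width: 0.087
grasp_force: 0.0
```

```bash
python3 -c "
from h import *
o=telemetry.get_obs();print(o['time_s'],o['qpos'],o['tool_pos'],o['tool_rot'])"
```

```text
1.2 [-52.44031518   2.56400348   8.96014305  96.102911    -0.41443295
  81.30770062  30.83446334] [0.40129337 0.34817955 0.25087524] [1.79945795e+02 2.00958861e-02 1.64261219e+02]
```

Request:
{"name": "drive_tool", "arguments": {"angular": [[0,0,0],[0,0,0],[0,0,0],[0,0,0],[0,0,0],[0,0,0],[0,0,0],[0,0,0],[0,0,0],[0,0,0],[0,0,0],[0,0,0],[0,0,0],[0,0,0],[0,0,0]], "delta_pos": [[-1.66,-3.64,0],[-1.66,-3.64,0],[-1.66,-3.64,0],[-1.66,-3.64,0],[-1.66,-3.64,0],[-1.66,-3.64,0],[-1.66,-3.64,0],[-1.66,-3.64,0],[-1.66,-3.64,0],[-1.66,-3.64,0],[-1.66,-3.64,0],[-1.66,-3.64,0],[-1.66,-3.64,0],[-1.66,-3.64,0],[0,0,0]], "gripper": [8.7,8.7,8.7,8.7,8.7,8.7,8.7,8.7,8.7,8.7,8.7,8.7,8.7,8.7,8.7]}}

```text
time_s: 2.7
tool_pos: [0.4847, -0.2105, 0.2507]
tool_rot: [-179.8, 0.1, 163.7]
force: [-0.6, -1.4, 0.6]
grip_width: 0.087
grasp_force: 0.0
```

Request:
{"name": "drive_tool", "arguments": {"angular": [[0,0,-0.14],[0,0,-0.14],[0,0,-0.14],[0,0,-0.14],[0,0,-0.14],[0,0,-0.14],[0,0,-0.14],[0,0,-0.14],[0,0,-0.14],[0,0,-0.14],[0,0,-0.14],[0,0,-0.14],[0,0,-0.14],[0,0,-0.14],[0,0,-0.14],[0,0,-0.14],[0,0,-0.14],[0,0,-0.14],[0,0,-0.14],[0,0,-0.12]], "delta_pos": [[0,0,0],[0,0,0],[0,0,0],[0,0,0],[0,0,0],[0,0,0],[0,0,0],[0,0,0],[0,0,0],[0,0,0],[0,0,0],[0,0,0],[0,0,0],[0,0,0],[0,0,0],[0,0,0],[0,0,0],[0,0,0],[0,0,0],[0,0,0]], "gripper": [8.7,8.7,8.7,8.7,8.7,8.7,8.7,8.7,8.7,8.7,8.7,8.7,8.7,8.7,8.7,8.7,8.7,8.7,8.7,8.7]}}

```text
time_s: 4.7
tool_pos: [0.4584, 0.0712, 0.2016]
tool_rot: [177.3, -19.1, -70.8]
force: [0.4, 0.2, -0.3]
grip_width: 0.0872
grasp_force: 0.0
```

```bash
cat > look.py <<'E'
import sys
from h import *
o=telemetry.get_obs();print(o['time_s'],np.round(o['qpos'],1),o['tool_pos'],o['tool_rot'])
c=eyes.read_camera('wrist');pickle.dump(c,open(sys.argv[1]+'.pkl','wb'))
print(c['origin'],c['orientation']); save(c['pixels'],sys.argv[1]+'.png')
E
python3 look.py w1
```

```text
4.7 [-108.   -17.3   71.   110.4   33.3   86.4  154.1] [0.45836514 0.0711757  0.2015845 ] [177.26239937 -19.12901584 -70.81961725]
[0.46659391 0.07011346 0.39624404] [-175.62874023   -2.48918039 -161.6989937 ]
```

View pics/w1.png

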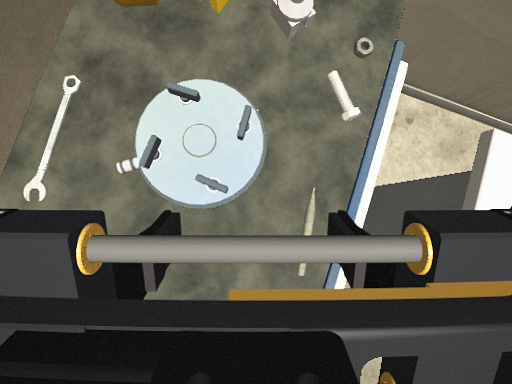

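The tool turn ran into the last joint's limit, so the tool yaw must go the other way. In the wrist view the cover is at (200,142), the stub at (128,166) and the steel key at (293,10). Next I work out the turn back.

```bash
python3 -c "
from h import *
o=telemetry.get_obs();R=Rm(o['tool_rot']);print(o['tool_pos'])
for y in (230,):
  v=Ro.from_matrix(R.T@Rm([180,0,y])).as_rotvec();print(y,v,v/8, np.degrees(np.linalg.norm(v)))
"
```

```text
[0.45514415 0.07581732 0.20001607]
230 [-0.12793934 -0.32867282  1.02585926] [-0.01599242 -0.0410841   0.12823241] 62.15421014432807
```

Request:
{"name": "drive_tool", "arguments": {"angular": [[-0.016,-0.041,0.128],[-0.016,-0.041,0.128],[-0.016,-0.041,0.128],[-0.016,-0.041,0.128],[-0.016,-0.041,0.128],[-0.016,-0.041,0.128],[-0.016,-0.041,0.128],[-0.016,-0.041,0.128],[0,0,0]], "delta_pos": [[0,0,0],[0,0,0],[0,0,0],[0,0,0],[0,0,0],[0,0,0],[0,0,0],[0,0,0],[0,0,0]], "gripper": [8.7,8.7,8.7,8.7,8.7,8.7,8.7,8.7,8.7]}}

```text
time_s: 5.65
tool_pos: [0.4591, 0.0672, 0.2022]
tool_rot: [-179.9, 0.2, -131.1]
force: [-0.2, -0.3, 0.0]
grip_width: 0.0868
grasp_force: 0.0
```

```bash
python3 -c "
from h import *
o=telemetry.get_obs();R=Rm(o['tool_rot']);print(o['tool_pos'],o['tool_rot'],np.round(o['qpos'],1))
v=Ro.from_matrix(R.T@Rm([180,0,143])).as_rotvec();print(v,np.degrees(np.linalg.norm(v)))
"
```

```text
[0.45913734 0.06718906 0.20217198] [-179.92941218    0.18602316 -131.06460825] [-81.  -15.7  60.9 110.1  14.   77.9 114.9]
[1.44291730e-03 3.53786082e-03 1.49985190e+00] 85.93546260268276
```

Request:
{"name": "drive_tool", "arguments": {"angular": [[0,0.003,0.125],[0,0,0.125],[0,0,0.125],[0,0,0.125],[0,0,0.125],[0,0,0.125],[0,0,0.125],[0,0,0.125],[0,0,0.125],[0,0,0.125],[0,0,0.125],[0,0,0.125],[0,0,0]], "delta_pos": [[0,0,-0.4],[0,0,-0.4],[0,0,-0.4],[0,0,-0.4],[0,0,-0.4],[0,0,-0.4],[0,0,-0.4],[0,0,-0.4],[0,0,-0.4],[0,0,-0.4],[0,0,-0.4],[0,0,-0.4],[0,0,0]], "gripper": [8.7,8.7,8.7,8.7,8.7,8.7,8.7,8.7,8.7,8.7,8.7,8.7,8.7]}}

```text
time_s: 6.95
tool_pos: [0.4593, 0.0696, 0.2505]
tool_rot: [-179.9, 0.2, 143.4]
force: [1.3, 0.2, -0.2]
grip_width: 0.0871
grasp_force: 0.0
```

```bash
python3 -c "
from h import *
o=telemetry.get_obs();R=Rm(o['tool_rot']);print(o['tool_pos'],o['tool_rot'],np.round(o['qpos'],1))
print(R.T@(np.array([.47,-.16,.25])-o['tool_pos'])*100)
"
```

```text
[0.45931212 0.06964826 0.25053072] [-1.79937706e+02  1.62764050e-01  1.43413765e+02] [-65.1 -11.2  47.2 105.3   8.4  82.4  33.9]
[-14.54575578 -17.80270723   0.11374951]
```

Request:
{"name": "drive_tool", "arguments": {"angular": [[0,0.003,0],[0,0,0],[0,0,0],[0,0,0],[0,0,0],[0,0,0],[0,0,0],[0,0,0],[0,0,0]], "delta_pos": [[-3.5,-2.62,0],[-3.5,-2.62,0],[-3.5,-2.62,0],[-3.5,-2.62,0],[-3.5,-2.62,0],[-3.5,-2.62,0],[-3.5,-2.62,0],[-3.5,-2.62,0],[0,0,0]], "gripper": [8.7,8.7,8.7,8.7,8.7,8.7,8.7,8.7,8.7]}}

```text
time_s: 7.85
tool_pos: [0.5551, -0.2756, 0.249]
tool_rot: [-179.4, -0.0, 142.8]
force: [-0.4, 0.1, 0.8]
grip_width: 0.0866
grasp_force: 0.0
```

```bash
python3 look.py w2
```

```text
7.85 [-25.6  23.3  65.8  85.4 -20.7  84.9  93.1] [ 0.55505172 -0.27557415  0.24895484] [-1.79445677e+02 -1.16128489e-03  1.42808109e+02]
[ 0.49912949 -0.23092532  0.43119603] [165.27736467   0.43940586  52.82185189]
```

View pics/w2.png

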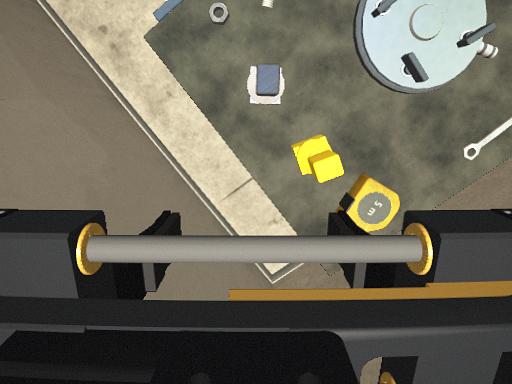

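The wrist view shows the steel key with its handle top at (268,76), long side nearly straight up the picture (tool x), and the slot mouth at (265,99). The yellow look-alike is at (318,158), and the cover and stub are at upper right, stub at (487,50).

```bash
cat > k.py <<'E'
from h import *
c=pickle.load(open('w2.pkl','rb')); T=pickle.load(open('c0.pkl','rb'))['top'];S=pickle.load(open('c0.pkl','rb'))['scene']
def handle(c,box,z,name):
    x0,y0,x1,y1=box; im=c['pixels'][y0:y1,x0:x1].astype(int)
    g=im.sum(2)/3; hs=cv2.cvtColor(c['pixels'],cv2.COLOR_RGB2HSV)[y0:y1,x0:x1]
    m=((hs[...,0]>95)&(hs[...,0]<130)&(hs[...,1]>50)&(hs[...,2]<150)).astype(np.uint8)
    n,l,st,ce=cv2.connectedComponentsWithStats(m); i=1+np.argmax(st[1:,4])
    ys,xs=np.where(l==i); px=np.c_[xs+x0,ys+y0]
    P=onz(c,px,z)[:,:2].astype(np.float32); (q,s,a)=cv2.minAreaRect(P*1000)
    bx=cv2.boxPoints((q,s,a)); e=[bx[1]-bx[0],bx[2]-bx[1]]; L=max(e,key=np.linalg.norm)
    print(name,px.mean(0).round(1),len(px),'rect',np.round(q,1),np.round(s,1),'long ang',np.degrees(np.arctan2(L[1],L[0]))%180)
    return px.mean(0)
a=handle(c,(235,50,300,115),.12,'w'); b=handle(T,(355,215,400,260),.12,'t')
s=handle(S,(280,220,325,260),.12,'s')
print('tri w+t',tri([(c,a),(T,b)]),'tri w+s',tri([(c,a),(S,s)]))
ob=telemetry.get_obs();print(ob['tool_pos'])
W=cv2.resize(c['pixels'][45:115,225:310],None,fx=6,fy=6,interpolation=cv2.INTER_CUBIC);save(W,'crop2.png')
E
python3 k.py
```

```text
w [260.2  71. ] 5 rect [ 473.8 -206.6] [3.5 0.9] long ang 78.33364Traceback (most recent call last):
  File "k.py", line 13, in <module>
    a=handle(c,(235,50,300,115),.12,'w'); b=handle(T,(355,215,400,260),.12,'t')
                                            ~~~~~~^^^^^^^^^^^^^^^^^^^^^^^^^^^^^
  File "k.py", line 7, in handle
    n,l,st,ce=cv2.connectedComponentsWithStats(m); i=1+np.argmax(st[1:,4])
                                                       ~~~~~~~~~^^^^^^^^^^
    return _wrapfunc(a, 'argmax', axis=axis, out=out, **kwds)
    return bound(*args, **kwds)
ValueError: attempt to get argmax of an empty sequence
```

Run:
```python
from h import *
c=pickle.load(open('w2.pkl','rb')); C0=pickle.load(open('c0.pkl','rb'));T=C0['top'];S=C0['scene']
f=lambda c,x,y,w,h,k:cv2.resize(c['pixels'][y:y+h,x:x+w],(w*k,h*k),interpolation=cv2.INTER_CUBIC)
W=np.zeros((600,800,3),np.uint8)
W[:560,:400]=f(c,245,55,50,70,8); W[:300,400:]=f(T,350,215,50,37,8)[:300-4+0] if 0 else np.vstack([f(T,350,215,50,37,8),np.zeros((4,400,3),np.uint8)])
W[300:580,400:]=f(S,278,220,50,35,8)
save(W,'crop2.png')
```

```text
(no output)
```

View pics/crop2.png

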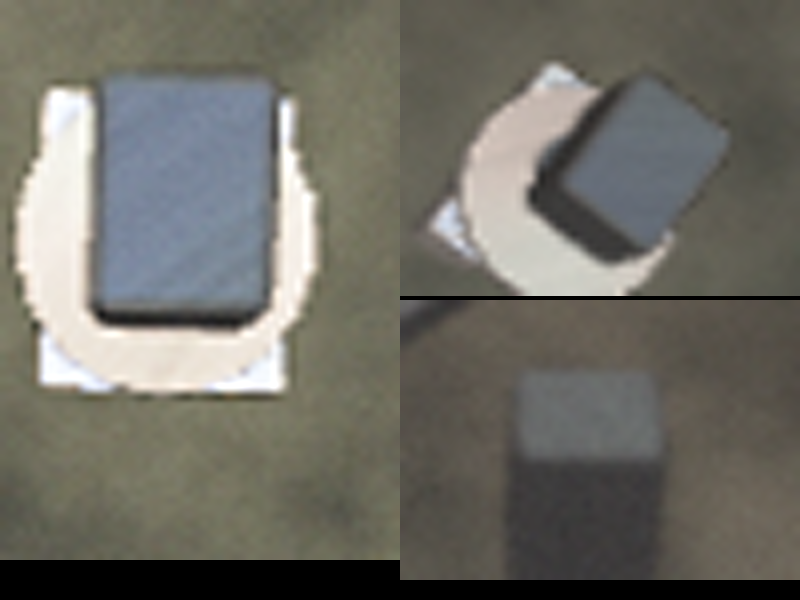

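Run:
```python
from h import *
c=pickle.load(open('w2.pkl','rb')); C0=pickle.load(open('c0.pkl','rb'));T=C0['top'];S=C0['scene']
q=lambda L,ox,oy,x,y:(np.array(L,float)-[ox,oy]+.5)/8-.5+[x,y]
A=q([(105,74),(272,77),(267,305),(100,303)],0,0,245,55)
B=q([(640,75),(728,140),(645,247),(560,185)],400,0,350,215)
D=q([(522,373),(656,373),(662,458),(518,458)],400,300,278,220)
for n,k,P in(('w',c,A),('t',T,B),('s',S,D)):
    w=onz(k,P,.12)[:,:2]*1000; e=np.roll(w,-1,0)-w
    print(n,w.mean(0).round(1),[(round(float(np.hypot(*v)),1),round(float(np.degrees(np.arctan2(v[1],v[0])))%180,1)) for v in e])
m=[P.mean(0) for P in(A,B,D)]
print(tri([(c,m[0]),(T,m[1])]),tri([(c,m[0]),(S,m[2])]),tri([(c,m[0]),(T,m[1]),(S,m[2])]))
o=telemetry.get_obs();R=Rm(o['tool_rot']);print(o['tool_pos'],o['tool_rot'])
```

```text
w [ 484.1 -205.1] [(20.7, 51.9), (27.3, 142.5), (21.1, 52.2), (27.4, 141.7)]
t [ 485.8 -205.4] [(21.1, 51.7), (26.9, 139.7), (20.2, 52.2), (27.0, 141.6)]
s [ 484.5 -207.9] [(26.7, 142.3), (22.7, 50.7), (27.9, 142.3), (22.7, 47.5)]
[ 0.48482771 -0.20499532  0.12327023] [ 0.4847555  -0.20587611  0.11835421] [ 0.48521421 -0.20576539  0.11810004]
[ 0.55587435 -0.27156099  0.24924762] [-1.79627329e+02 -8.25640616e-02  1.43010010e+02]
```

Request:
{"name": "drive_tool", "arguments": {"angular": [[0,0,0.017],[0,0,0],[0,0,0],[0,0,0],[0,0,0],[0,0,0],[0,0,0],[0,0,0],[0,0,0]], "delta_pos": [[3.2,0.3,0],[3.2,0.3,0],[3.25,0.3,0],[0,0,2],[0,0,2],[0,0,2],[0,0,2],[0,0,2],[0,0,0]], "gripper": [8.7,8.7,8.7,8.7,8.7,8.7,8.7,8.7,8.7]}}

```text
time_s: 8.8
tool_pos: [0.4852, -0.1978, 0.148]
tool_rot: [-179.9, -0.3, 142.6]
force: [0.3, 0.5, 0.5]
grip_width: 0.087
grasp_force: 0.0
```

```bash
cat > go.py <<'E'
import sys
from h import *
a=[float(v) for v in sys.argv[1:]]  # x y z yaw
o=telemetry.get_obs();R=Rm(o['tool_rot']);p=np.array(o['tool_pos'])
print(o['time_s'],p.round(4),np.round(o['tool_rot'],2),'q',np.round(o['qpos'],1))
print('cm',(R.T@(np.array(a[:3])-p)*100).round(2),'rot',Ro.from_matrix(R.T@Rm([180,0,a[3]])).as_rotvec().round(4))
E
python3 go.py .4848 -.2055 .098 142
```

```text
8.8 [ 0.4852 -0.1978  0.148 ] [-179.85   -0.31  142.62] q [-42.2   9.5  67.5 106.6  -9.2  70.3  80.9]
cm [-0.47 -0.62  5.  ] rot [-0.0026 -0.0055  0.0108]
```

Request:
{"name": "drive_tool", "arguments": {"angular": [[0,0,0],[-0.003,-0.005,0.011],[0,0,0],[0,0,0]], "delta_pos": [[0,0,0],[-0.47,-0.62,0],[0,0,0],[0,0,0]], "gripper": [8.7,8.7,8.7,8.7]}}

```text
time_s: 9.2
tool_pos: [0.4869, -0.2091, 0.151]
tool_rot: [179.8, 0.3, 141.6]
force: [-0.7, -0.0, -0.1]
grip_width: 0.0871
grasp_force: 0.0
```

```bash
python3 go.py .4848 -.2055 .098 142
```

```text
9.2 [ 0.4869 -0.2091  0.151 ] [179.84   0.3  141.6 ] q [-41.    9.6  67.7 106.2  -9.6  70.1  81.2]
cm [0.42 0.14 5.3 ] rot [ 0.0028  0.0052 -0.007 ]
```

Request:
{"name": "drive_tool", "arguments": {"angular": [[0,0,0],[0,0,0],[0,0,0]], "delta_pos": [[0,0,0],[0,0,0],[0,0,0]], "gripper": [8.7,8.7,8.7]}}

```text
time_s: 9.5
tool_pos: [0.4866, -0.2086, 0.1503]
tool_rot: [179.9, 0.2, 141.6]
force: [0.3, -0.1, -0.4]
grip_width: 0.0868
grasp_force: 0.0
```

```bash
python3 go.py .4848 -.2055 .098 142
```

```text
9.5 [ 0.4866 -0.2086  0.1503] [179.89   0.24 141.63] q [-41.    9.7  67.6 106.3  -9.6  70.   81.2]
cm [0.35 0.12 5.23] rot [ 0.002   0.0041 -0.0065]
```

Request:
{"name": "drive_tool", "arguments": {"angular": [[0.002,0.004,-0.006],[0,0,0],[0,0,0],[0,0,0],[0,0,0],[0,0,0],[0,0,0],[0,0,0],[0,0,0],[0,0,0],[0,0,0],[0,0,0],[0,0,0]], "delta_pos": [[0.35,0.12,1.3],[0,0,1.3],[0,0,1.3],[0,0,1.3],[0,0,0],[0,0,0],[0,0,0],[0,0,0],[0,0,0],[0,0,0],[0,0,0],[0,0,0],[0,0,0]], "gripper": [8.7,8.7,8.7,8.7,8.7,2,1.5,1.5,1.5,1.5,1.5,1.5,1.5], "squeeze": 45}}

```text
time_s: 10.8
tool_pos: [0.4847, -0.2055, 0.0983]
tool_rot: [180.0, 0.0, 142.0]
force: [1.0, 0.8, -0.2]
grip_width: 0.0314
grasp_force: 0.0
```

```bash
python3 go.py .4848 -.2055 .098 142
```

```text
10.8 [ 0.4847 -0.2055  0.0983] [1.8000e+02 1.0000e-02 1.4197e+02] q [-37.7  14.2  65.3 109.8 -14.3  64.8  85.1]
cm [-0.01  0.01  0.03] rot [ 0.      0.0002 -0.0006]
```

Close and lift; hold the gripper command low.

Request:
{"name": "drive_tool", "arguments": {"angular": [[0,0,0],[0,0,0],[0,0,0],[0,0,0],[0,0,0],[0,0,0],[0,0,0],[0,0,0],[0,0,0]], "delta_pos": [[0,0,0],[0,0,0],[0,0,0],[0,0,0],[0,0,-1.5],[0,0,-2],[0,0,-2],[0,0,-2],[0,0,-2]], "gripper": [1.5,1.5,1.5,1.5,1.5,1.5,1.5,1.5,1.5]}}

```text
time_s: 11.7
tool_pos: [0.4843, -0.2056, 0.1946]
tool_rot: [180.0, -0.0, 141.9]
force: [-0.2, -0.7, -3.1]
grip_width: 0.0215
grasp_force: 45.0
```

```bash
python3 go.py .5 -.1 .25 142
```

```text
11.7 [ 0.4843 -0.2056  0.1946] [ 1.7998e+02 -1.0000e-02  1.4193e+02] q [-42.8   5.1  67.  103.1  -4.9  75.   77.3]
cm [ 5.27  9.28 -5.54] rot [ 0.0003 -0.0002 -0.0012]
```

Request:
{"name": "drive_tool", "arguments": {"angular": [[0,0,0],[0,0,0],[0,0,0],[0,0,0],[0,0,0.118],[0,0,0.118],[0,0,0.118],[0,0,0.118],[0,0,0.118],[0,0,0.118],[0,0,0.118],[0,0,0.118],[0,0,0],[0,0,0]], "delta_pos": [[0.1,3.6,-0.8],[0.1,3.6,-0.8],[0.1,3.6,-0.8],[0.1,3.6,-0.8],[0,0,0],[0,0,0],[0,0,0],[0,0,0],[0,0,0],[0,0,0],[0,0,0],[0,0,0],[0,0,0],[0,0,0]], "gripper": [1.5,1.5,1.5,1.5,1.5,1.5,1.5,1.5,1.5,1.5,1.5,1.5,1.5,1.5]}}

```text
time_s: 13.1
tool_pos: [0.5701, -0.0894, 0.2256]
tool_rot: [180.0, -0.0, 88.0]
force: [-0.3, 0.1, -2.4]
grip_width: 0.0215
grasp_force: 45.0
```

```bash
python3 look.py w3
```

```text
13.1 [-50.2  16.6  68.3  93.7 -15.6  80.3  18. ] [ 0.57008004 -0.08943893  0.22556593] [ 1.79998170e+02 -2.35198609e-03  8.80486865e+01]
[ 0.57057738 -0.0188889   0.40781015] [ 1.65372821e+02 -7.19376003e-02 -1.94128530e+00]
```

View pics/w3.png

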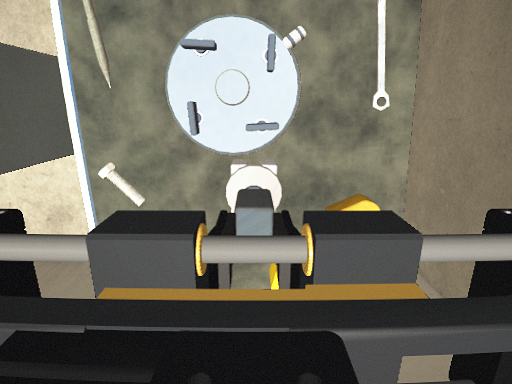

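The wrist view shows the key held between the fingers with its foot at (253,185), slot ends along the picture's up direction. The cover hub is at (232,87), the stub at (295,38), the stub screw at (271,53) and the across screw at (194,118).

```bash
cat > bars.py <<'E'
import sys
from h import *
from scipy.optimize import minimize
def fit(c,x,y,ang,z0=.034,z1=.05,th=105,K=4):
    u,v=proj(c,[[x,y,.045]])[0]; r=24; x0,y0=int(u)-r,int(v)-r
    g=cv2.cvtColor(c['pixels'],cv2.COLOR_RGB2GRAY)
    if y0<0: y0=0
    g=cv2.resize(g[y0:y0+2*r,x0:x0+2*r],None,fx=K,fy=K,interpolation=cv2.INTER_CUBIC)
    d=(g<th).astype(np.uint8); n,l,st,ce=cv2.connectedComponentsWithStats(d)
    tgt=((np.array([u,v])-[x0,y0])+.5)*K
    i=1+np.argmin([np.hypot(*(ce[j]-tgt)) if st[j,4]>300 else 1e9 for j in range(1,n)])
    M=(l==i).astype(float); M=cv2.GaussianBlur(M,(0,0),3)
    def cost(p):
        a=np.radians(p[2]); e=np.array([np.cos(a),np.sin(a)]);f=np.array([-e[1],e[0]])
        P=[np.r_[np.array(p[:2])/1000+s*.02*e+t*.004*f,z] for s in(-1,1) for t in(-1,1) for z in(z0,z1)]
        q=((proj(c,P)-[x0,y0])+.5)*K-.5
        I=np.zeros(M.shape,np.uint8); cv2.fillConvexPoly(I,np.round(cv2.convexHull(q.astype(np.float32))*16).astype(np.int32),1,shift=4)
        return np.abs(cv2.GaussianBlur(I.astype(float),(0,0),3)-M).sum()/M.sum()
    p0=np.array([x*1000,y*1000,ang])
    S=np.vstack([p0]+[p0+d for d in ([6,0,0],[0,6,0],[0,0,12])])
    b=minimize(cost,p0,method='Nelder-Mead',options=dict(initial_simplex=S,xatol=.05,fatol=1e-4))
    return b.x.round(1),round(b.fun,3)
if __name__=='__main__':
    T=pickle.load(open('c0.pkl','rb'))['top']; w=pickle.load(open('w3.pkl','rb'))
    cx,cy=.545,.005
    for n,c in(('w3',w),('top',T)):
        print(n,'hub',onz(c,[[232.3,87]] if n=='w3' else [[248.5,207.8]],.028)[0][:2])
        for nm,b,a in(('stub',36,87),('left',126,174),('across',216,85),('right',306,0)):
            q=np.radians(b)
            print(nm,*fit(c,cx+.06*np.cos(q),cy+.06*np.sin(q),a))
E
python3 bars.py
```

```text
w3 hub [0.54528889 0.00619245]
stub [575.5  86.3  -6.3] 1.0
left [511.2  51.2 166.1] 1.827
across [503.1 -30.   90.5] 2.289
right [580.2 -37.8 -11.9] 9.713
top hub [0.54584207 0.00463962]
stub [591.8  39.2  77.4] 1.33
left [509.9  52.  180.1] 1.597
across [494.2 -29.3  84.2] 3.111
right [602.3 -77.8   5. ] 0.79
```

Run:
```python
from h import *
w=pickle.load(open('w3.pkl','rb'));g=cv2.cvtColor(w['pixels'],cv2.COLOR_RGB2GRAY)
print(g[34:74:2,258:286:2]);print(proj(w,[[.5935,.0403,.045],[.545,.005,.028]]))
```

```text
[[238 238 235 237 238 233 151 148 147 151 137 107 114 114]
 [236 238 237 238 239 160 146 147 134 240 146 142 107 109]
 [235 236 238 238 242 118 142 149 137 240 240 142 130 246]
 [235 235 236 239 242 119 148 145 133 240 239 240 187 250]
 [236 236 238 240 243 129 149 150 125 237 238 238 241 251]
 [235 237 237 239 245 113 145 150 124 238 239 239 239 247]
 [235 238 237 239 244 121 145 147 130 241 241 241 239 240]
 [238 238 237 238 251 138 147 149 117 238 240 241 241 239]
 [239 238 239 247 244 110 146 152 117 252 239 241 240 240]
 [238 237 240 255 159 122 147 148 117 253 242 240 241 241]
 [240 238 247 248 147 122 151 153 108 212 241 239 240 240]
 [240 240 248 236 152 125 150 152 113 247 238 239 240 241]
 [240 239 237 255 136 127 149 151  95 254 242 239 240 240]
 [239 238 237 249 246 118 147 151 144 254 240 239 240 241]
 [238 237 237 230 253 113 152 155 162 242 241 239 239 241]
 [236 237 239 238 225 119 147 153 166 241 239 241 240 242]
 [238 238 238 239 226 122 151 152 187 241 241 240 241 241]
 [238 239 237 239 228 126 147 152 183 243 243 243 241 241]
 [238 239 240 239 204  58  75  65 240 241 242 242 242 241]
 [238 239 239 240 243 226 183 223 242 239 240 241 241 240]]
[[271.73831735  53.71790833]
 [232.11410067  88.01584822]]
```

```bash
python3 - <<'E'
s=open('bars.py').read()
s=s.replace("    if y0<0: y0=0\n","""    t=np.linspace(0,2*np.pi,60); D=np.zeros_like(g)
    cv2.fillConvexPoly(D,np.round(proj(c,np.c_[CX+.0835*np.cos(t),CY+.0835*np.sin(t),0*t+.022])).astype(np.int32),1)
    g=np.where(D>0,g,255).astype(np.uint8)
    if y0<0: y0=0
""").replace("cx,cy=.545,.005","").replace("cx+","CX+").replace("cy+","CY+").replace("def fit","CX,CY=.5455,.0052\ndef fit").replace("a))","a,th=195 if n=='w3' else 130))")
open('bars.py','w').write(s)
E
python3 bars.py; python3 -c "
from h import *
T=pickle.load(open('c0.pkl','rb'))['top'];g=cv2.cvtColor(T['pixels'],cv2.COLOR_RGB2GRAY);print(g[176:188,212:245:2])"
```

```text
w3 hub [0.54528889 0.00619245]
stub [592.5  41.7  85.8] 0.171
left [509.2  54.1 174.6] 0.131
across [496.8 -28.9  92.2] 0.111
right [579.8 -41.8   1.1] 0.109
top hub [0.54584207 0.00463962]
stub [593.8  41.8  84.1] 0.188
left [510.2  52.7 175.3] 0.13
across [497.3 -30.7  92. ] 0.167
right [ 5.812e+02 -4.300e+01 -2.000e-01] 0.173
[[ 89  90 100 117 153 149 165 165 164 180 186 186 188 188 184 184 183]
 [ 89  97 101 113 120 117 127 127 125 136 149 144 149 175 184 184 183]
 [ 92 104 110 114 114 115 114 112 110 110 114 112 116 143 184 184 184]
 [ 97 137 119 112 112 112 113 113 113 111 112 113 113 100 185 185 182]
 [104 163 129  98 107 109 111 112 113 112 111 113 112  77 180 186 182]
 [116 181 143  77  82  84  83  85  85  86  88  89  96  70 176 185 183]
 [147 183 173  92  64  66  64  63  66  65  67  69  74  65 176 187 185]
 [172 183 184 160 157 154 172  86  90  88 108 105  84  98 181 185 186]
 [181 182 184 184 187 186 205 108 105  84 179 165 158 162 184 185 186]
 [183 182 183 184 185 185 196 167 130 163 193 181 184 185 186 186 185]
 [184 183 183 182 183 184 188 194 191 220 179 181 181 183 185 186 185]
 [182 182 181 182 182 184 184 190 179 205 180 182 181 183 184 184 187]]
```

Request:
{"name": "drive_tool", "arguments": {"angular": [[0,0,0],[0,0,0],[0,0,0],[0,0,0],[0,0,0.044],[0,0,0],[0,0,0],[0,0,0],[0,0,0],[0,0,0],[0,0,0]], "delta_pos": [[3.29,0.47,0],[3.29,0.47,0],[3.29,0.47,0],[3.29,0.47,0],[0,0,1],[0,0,1.5],[0,0,1.5],[0,0,1.5],[0,0,0],[0,0,0],[0,0,0]], "gripper": [1.5,1.5,1.5,1.5,1.5,1.5,1.5,1.5,1.5,1.5,1.5]}}

```text
time_s: 14.25
tool_pos: [0.5944, 0.0407, 0.1708]
tool_rot: [179.9, -0.0, 85.3]
force: [0.6, -0.4, -3.1]
grip_width: 0.0215
grasp_force: 45.0
```

```bash
python3 go.py .5933 .0415 .124 85.5
```

```text
14.25 [0.5944 0.0407 0.1708] [179.93  -0.    85.33] q [-57.9  21.8  64.6  95.5 -20.3  75.5   5.5]
cm [ 0.07 -0.12  4.68] rot [ 0.0012 -0.0001 -0.003 ]
```

Request:
{"name": "drive_tool", "arguments": {"angular": [[0,0,-0.003],[0,0,0],[0,0,0],[0,0,0],[0,0,0]], "delta_pos": [[0.07,-0.12,0.8],[0,0,0.8],[0,0,0.8],[0,0,0.8],[0,0,0]], "gripper": [1.5,1.5,1.5,1.5,1.5]}}

```text
time_s: 14.75
tool_pos: [0.5924, 0.0421, 0.137]
tool_rot: [-180.0, 0.0, 85.5]
force: [-0.1, -0.6, -3.7]
grip_width: 0.0219
grasp_force: 45.0
```

```bash
python3 go.py .5933 .0415 .124 85.5
```

```text
14.75 [0.5924 0.0421 0.137 ] [-1.7995e+02  4.0000e-02  8.5540e+01] q [-57.   23.4  63.3  98.  -21.8  72.3   6.7]
cm [-0.05  0.1   1.3 ] rot [-0.0009  0.0007  0.0006]
```

Request:
{"name": "drive_tool", "arguments": {"angular": [[0,0,0],[0,0,0],[0,0,0],[0,0,0]], "delta_pos": [[-0.03,0.06,0.45],[0,0,0.45],[0,0,0.4],[0,0,0]], "gripper": [1.5,1.5,1.5,1.5]}}

```text
time_s: 15.15
tool_pos: [0.5929, 0.0416, 0.1245]
tool_rot: [-180.0, 0.0, 85.5]
force: [-0.1, -0.5, -3.1]
grip_width: 0.0215
grasp_force: 45.0
```

```bash
python3 go.py .5933 .0415 .124 30.5; python3 -c "
from h import *
o=telemetry.get_obs();print(o['force'],o['wrist_torque'])
c=eyes.read_camera('scene');save(cv2.resize(c['pixels'][120:270,180:350],None,fx=4,fy=4,interpolation=cv2.INTER_CUBIC),'s1.png')"
```

```text
15.15 [0.5929 0.0416 0.1245] [-1.7995e+02  3.0000e-02  8.5530e+01] q [-56.4  24.2  62.7  98.8 -22.6  71.1   7.3]
cm [-0.01  0.04  0.05] rot [-5.000e-04  9.000e-04  9.604e-01]
[-0.13367553 -0.51273618 -3.14421401] [-0.15113068 -0.01837022  0.02033827]
```

View pics/s1.png

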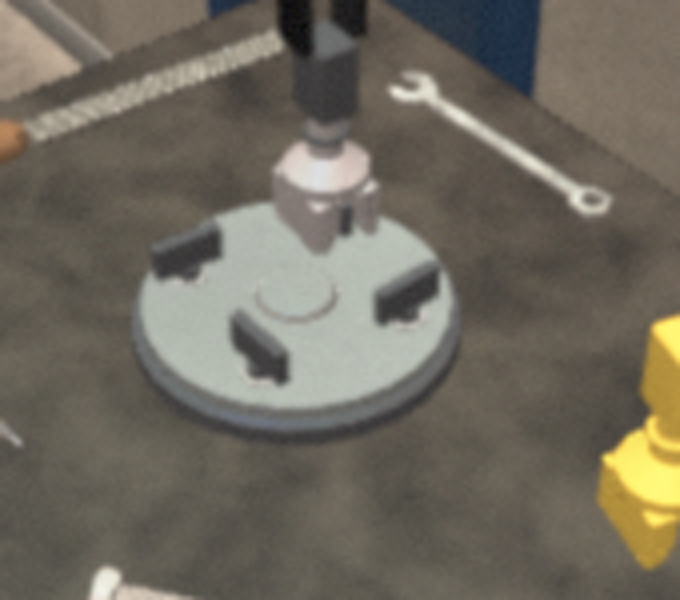

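The scene crop shows the key seated on the stub screw, with the dark bar inside the slot at (347,217). Now turning clockwise.

Request:
{"name": "drive_tool", "arguments": {"angular": [[0,0,0.06],[0,0,0.06],[0,0,0.06],[0,0,0.06],[0,0,0.06],[0,0,0.06],[0,0,0.06],[0,0,0.06],[0,0,0.06],[0,0,0.06],[0,0,0.06],[0,0,0.06],[0,0,0.06],[0,0,0],[0,0,0]], "delta_pos": [[0,0,0],[0,0,0],[0,0,0],[0,0,0],[0,0,0],[0,0,0],[0,0,0],[0,0,0],[0,0,0],[0,0,0],[0,0,0],[0,0,0],[0,0,0],[0,0,0],[0,0,0]], "gripper": [1.5,1.5,1.5,1.5,1.5,1.5,1.5,1.5,1.5,1.5,1.5,1.5,1.5,1.5,1.5]}}

```text
time_s: 16.7
tool_pos: [0.5938, 0.0414, 0.1255]
tool_rot: [179.9, -0.0, 40.9]
force: [1.5, -1.4, -2.3]
grip_width: 0.0217
grasp_force: 45.0
```

```bash
python3 go.py .5933 .0415 .124 30.5; python3 -c "
from h import *
o=telemetry.get_obs();print(o['force'],o['wrist_torque'],o['grip_width'])"
```

```text
16.7 [0.5938 0.0414 0.1255] [ 1.7993e+02 -3.0000e-02  4.0920e+01] q [-59.7  27.3  68.4  98.8 -26.6  72.3 -34.1]
cm [-0.03 -0.04  0.15] rot [ 0.0012 -0.0006  0.1819]
[ 1.48249798 -1.41115144 -2.30446757] [-0.36921822 -0.2913432   0.04397661] 0.0217136536475328
```

Request:
{"name": "drive_tool", "arguments": {"angular": [[0,0,0.06],[0,0,0.06],[0,0,0.06],[0,0,0],[0,0,0],[0,0,-0.05],[0,0,-0.05],[0,0,0],[0,0,0],[0,0,0],[0,0,0],[0,0,0],[0,0,0],[0,0,0]], "delta_pos": [[0,0,0.05],[0,0,0],[0,0,0],[0,0,0],[0,0,0],[0,0,0],[0,0,0],[0,0,0],[0,0,-1],[0,0,-1.5],[0,0,-2],[0,0,-2],[0,0,-2],[0,0,0]], "gripper": [1.5,1.5,1.5,1.5,1.5,1.5,1.5,1.5,1.5,1.5,1.5,1.5,1.5,1.5]}}

```text
time_s: 18.1
tool_pos: [0.5952, 0.0415, 0.2135]
tool_rot: [179.9, -0.3, 36.2]
force: [0.4, 0.6, -3.8]
grip_width: 0.0215
grasp_force: 45.0
```

```bash
python3 go.py .45 -.065 .225 36
```

```text
18.1 [0.5952 0.0415 0.2135] [179.9   -0.31  36.24] q [-60.6  21.1  68.6  92.3 -20.1  80.  -43.7]
cm [-1.80e+01  1.00e-02 -1.24e+00] rot [ 0.0018 -0.0054  0.0042]
```

Request:
{"name": "drive_tool", "arguments": {"angular": [[0,-0.005,0],[0,0,0],[0,0,0],[0,0,0],[0,0,0],[0,0,0],[0,0,0],[0,0,0],[0,0,0]], "delta_pos": [[-3,0,-0.2],[-3,0,-0.2],[-3,0,-0.2],[-3,0,-0.2],[-3,0,-0.2],[-3,0,-0.2],[0,0,0],[0,0,0],[0,0,0]], "gripper": [1.5,1.5,1.5,1.5,1.5,1.5,1.5,1.5,1.5]}}

```text
time_s: 19.0
tool_pos: [0.4482, -0.0645, 0.2222]
tool_rot: [-180.0, 0.3, 36.2]
force: [1.1, 0.2, -2.6]
grip_width: 0.0214
grasp_force: 45.0
```

```bash
python3 look.py w4
cat > chk.py <<'E'
import sys
from bars import *
c=pickle.load(open(sys.argv[1]+'.pkl','rb'))
for nm,b,a in(('stub',36,float(sys.argv[2])),('left',126,174),('across',216,float(sys.argv[3])),('right',306,0)):
    q=np.radians(b)
    try: print(nm,*fit(c,.545+.06*np.cos(q),.0058+.06*np.sin(q),a,th=195))
    except Exception as e: print(nm,e)
E
python3 chk.py w4 36 92
```

```text
19.0 [-60.8 -16.8  56.  109.2  14.1  80.9 -62. ] [ 0.44824182 -0.06447979  0.22223335] [-179.97156349    0.27933044   36.24400806]
[ 0.5029844  -0.02167405  0.40414642] [ 1.65113474e+02  5.45634084e-02 -5.37421428e+01]
stub [592.1  41.1  35.9] 0.16
left [508.7  54.1 174.3] 0.121
across [496.2 -29.   92.3] 0.119
right [ 5.797e+02 -4.170e+01  5.000e-01] 0.411
```

View pics/w4.png

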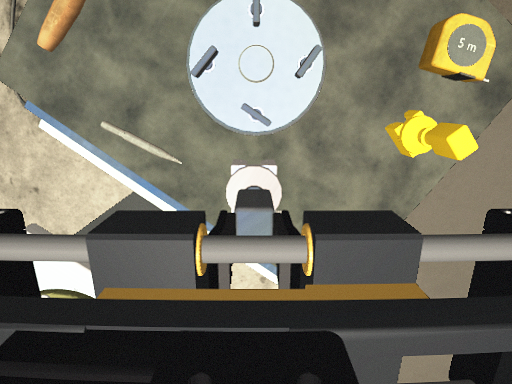

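Wrist view: the stub bar at (256,12) points straight at the hub (256,63), fitted at 35.9° against the 36.5° line. The other bars are unchanged. Next is the across screw at (256,115).

Request:
{"name": "drive_tool", "arguments": {"angular": [[0,0,0],[0,0,0],[0,0,-0.109],[0,0,-0.109],[0,0,-0.109],[0,0,-0.109],[0,0,-0.109],[0,0,-0.109],[0,0,-0.109],[0,0,-0.109],[0,0,-0.109],[0,0,0],[0,0,0],[0,0,0]], "delta_pos": [[3,0,0],[3,0,0],[0,0,0],[0,0,0],[0,0,0],[0,0,0],[0,0,0],[0,0,0],[0,0,1],[0,0,2],[0,0,2],[0,0,0],[0,0,0],[0,0,0]], "gripper": [1.5,1.5,1.5,1.5,1.5,1.5,1.5,1.5,1.5,1.5,1.5,1.5,1.5,1.5]}}

```text
time_s: 20.45
tool_pos: [0.4973, -0.029, 0.1732]
tool_rot: [-179.9, 0.2, 92.4]
force: [0.2, -0.3, -3.8]
grip_width: 0.0217
grasp_force: 45.0
```

```bash
python3 go.py .4967 -.0295 .124 92.2
```

```text
20.45 [ 0.4973 -0.029   0.1732] [-179.86    0.18   92.41] q [-68.5  -1.8  68.7 108.2   2.   72.6   2. ]
cm [-0.03 -0.05  4.92] rot [-0.0025  0.0032  0.0037]
```

Request:
{"name": "drive_tool", "arguments": {"angular": [[-0.002,0.003,0.004],[0,0,0],[0,0,0],[0,0,0],[0,0,0],[0,0,0]], "delta_pos": [[-0.03,-0.05,0.8],[0,0,0.8],[0,0,0.8],[0,0,0.8],[0,0,0.2],[0,0,0]], "gripper": [1.5,1.5,1.5,1.5,1.5,1.5]}}

```text
time_s: 21.05
tool_pos: [0.4957, -0.0301, 0.1378]
tool_rot: [-179.8, 0.0, 92.2]
force: [0.0, 0.4, -3.0]
grip_width: 0.0218
grasp_force: 45.0
```

```bash
python3 go.py .4967 -.0295 .124 92.2
```

```text
21.05 [ 0.4957 -0.0301  0.1378] [-1.7985e+02  5.0000e-02  9.2210e+01] q [-66.2   2.3  68.9 111.   -2.2  68.3   5.7]
cm [0.05 0.11 1.38] rot [-0.0027  0.0009  0.0001]
```

Request:
{"name": "drive_tool", "arguments": {"angular": [[-0.002,0,0],[0,0,0],[0,0,0],[0,0,0],[0,0,0]], "delta_pos": [[0.03,0.08,0.45],[0,0,0.45],[0,0,0.45],[0,0,0],[0,0,0]], "gripper": [1.5,1.5,1.5,1.5,1.5]}}

```text
time_s: 21.55
tool_pos: [0.4964, -0.0296, 0.1245]
tool_rot: [-180.0, 0.0, 92.2]
force: [-0.6, 0.8, -2.3]
grip_width: 0.0216
grasp_force: 45.0
```

```bash
python3 go.py .4967 -.0295 .124 30.5; python3 -c "
from h import *
o=telemetry.get_obs();print(o['force'],o['wrist_torque'])"
```

```text
21.55 [ 0.4964 -0.0296  0.1245] [-1.7997e+02  2.0000e-02  9.2220e+01] q [-65.3   4.1  68.9 111.9  -4.1  66.7   7.4]
cm [0.   0.03 0.05] rot [-3.0000e-04  5.0000e-04  1.0773e+00]
[-0.57778827  0.78480584 -2.25449808] [-0.08581803  0.08838406 -0.00758578]
```

Request:
{"name": "drive_tool", "arguments": {"angular": [[0,0,0.06],[0,0,0.06],[0,0,0.06],[0,0,0.06],[0,0,0.06],[0,0,0.06],[0,0,0.06],[0,0,0.06],[0,0,0.06],[0,0,0.06],[0,0,0.06],[0,0,0.06],[0,0,0.06],[0,0,0.06],[0,0,0.06],[0,0,0],[0,0,0]], "delta_pos": [[0,0,0],[0,0,0],[0,0,0],[0,0,0],[0,0,0],[0,0,0],[0,0,0],[0,0,0],[0,0,0],[0,0,0],[0,0,0],[0,0,0],[0,0,0],[0,0,0],[0,0,0],[0,0,0],[0,0,0]], "gripper": [1.5,1.5,1.5,1.5,1.5,1.5,1.5,1.5,1.5,1.5,1.5,1.5,1.5,1.5,1.5,1.5,1.5]}}

```text
time_s: 23.25
tool_pos: [0.4971, -0.0297, 0.125]
tool_rot: [179.9, -0.0, 40.8]
force: [0.4, 0.2, -3.7]
grip_width: 0.0212
grasp_force: 45.0
```

```bash
python3 go.py .4967 -.0295 .124 30.5
```

```text
23.25 [ 0.4971 -0.0297  0.125 ] [ 1.7995e+02 -4.0000e-02  4.0750e+01] q [-65.8   4.1  69.4 111.9  -4.2  66.6 -44. ]
cm [-0.02 -0.04  0.1 ] rot [ 0.0009 -0.0007  0.1789]
```

Request:
{"name": "drive_tool", "arguments": {"angular": [[0,0,0.06],[0,0,0.06],[0,0,0.058],[0,0,0],[0,0,0],[0,0,-0.05],[0,0,-0.05],[0,0,0],[0,0,0],[0,0,0],[0,0,0],[0,0,0],[0,0,0],[0,0,0],[0,0,0],[0,0,0],[0,0,0],[0,0,0]], "delta_pos": [[0,0,0.05],[0,0,0],[0,0,0],[0,0,0],[0,0,0],[0,0,0],[0,0,0],[0,0,0],[0,0,-1],[0,0,-1.5],[0,0,-2],[0,0,-2.5],[0,0,-2.7],[-3,0,0],[-3,0,0],[0,0,0],[0,0,0],[0,0,0]], "gripper": [1.5,1.5,1.5,1.5,1.5,1.5,1.5,1.5,1.5,1.5,1.5,1.5,1.5,1.5,1.5,1.5,1.5,1.5]}}

```text
time_s: 25.05
tool_pos: [0.4484, -0.0646, 0.2215]
tool_rot: [-180.0, -0.0, 36.2]
force: [-0.1, 0.3, -3.5]
grip_width: 0.0212
grasp_force: 45.0
```

```bash
python3 look.py w5; python3 chk.py w5 36 36; python3 go.py .48 -.15 .22 36
```

```text
25.05 [-60.3 -16.9  55.7 109.4  14.   80.5 -61.9] [ 0.44835934 -0.06456335  0.2214863 ] [-1.79965659e+02 -4.30412430e-02  3.61858627e+01]
[ 0.50232508 -0.02249426  0.40378911] [ 1.65438398e+02  6.28793265e-02 -5.38068091e+01]
stub [592.3  41.6  36.7] 0.152
left [508.7  54.1 174.6] 0.109
across [495.4 -29.6  37. ] 0.302
right [ 5.796e+02 -4.180e+01  4.000e-01] 0.396
25.1 [ 0.4484 -0.0644  0.2214] [-1.7998e+02 -2.0000e-02  3.6210e+01] q [-60.3 -16.9  55.7 109.4  14.   80.5 -61.9]
cm [-2.51  8.77  0.14] rot [-0.0004 -0.0004  0.0037]
```

Request:
{"name": "drive_tool", "arguments": {"angular": [[0,0,0],[0,0,0],[0,0,0],[0,0,0],[0,0,0],[0,0,0],[0,0,0],[0,0,0],[0,0,0],[0,0,0],[0,0,0],[0,0,0],[0,0,0]], "delta_pos": [[-0.92,2.6,0],[-0.92,2.6,0],[-0.92,2.6,0],[-0.92,2.6,0],[0,0,2],[0,0,2],[0,0,2],[0,0,2],[0,0,2],[0,0,1],[0,0,0],[0,0,0],[0,0,0]], "gripper": [1.5,1.5,1.5,1.5,1.5,1.5,1.5,1.5,1.5,1.5,1.5,1.5,1.5]}}

```text
time_s: 26.4
tool_pos: [0.4809, -0.1706, 0.1122]
tool_rot: [179.9, -0.1, 36.2]
force: [-1.2, -0.2, -2.4]
grip_width: 0.0214
grasp_force: 45.0
```

```bash
python3 go.py .48 -.17 .0983 36.2
```

```text
26.4 [ 0.4809 -0.1706  0.1122] [ 1.7994e+02 -8.0000e-02  3.6220e+01] q [-47.1   9.8  69.6 111.2 -10.1  65.6 -27.3]
cm [-0.04 -0.1   1.39] rot [ 0.0011 -0.0014  0.0004]
```

Request:
{"name": "drive_tool", "arguments": {"angular": [[0,0,0],[0,0,0],[0,0,0],[0,0,0],[0,0,0],[0,0,0]], "delta_pos": [[0,0,0.4],[0,0,0.4],[0,0,0.4],[0,0,0.15],[0,0,0],[0,0,0]], "gripper": [1.5,1.5,1.5,1.5,1.5,1.5]}}

```text
time_s: 27.0
tool_pos: [0.4804, -0.1706, 0.0982]
tool_rot: [180.0, -0.0, 36.2]
force: [0.1, 0.8, 4.9]
grip_width: 0.0218
grasp_force: 45.0
```

```bash
python3 go.py .48 -.17 .0983 36.2
```

```text
27.0 [ 0.4804 -0.1706  0.0982] [ 1.7998e+02 -4.0000e-02  3.6200e+01] q [-45.7  11.4  68.8 112.  -11.8  64.2 -25.9]
cm [-0.   -0.07 -0.01] rot [ 0.0003 -0.0006 -0.0001]
```

Contact made (force +4.9 N). Release and rise.

Request:
{"name": "drive_tool", "arguments": {"angular": [[0,0,0],[0,0,0],[0,0,0],[0,0,0],[0,0,0],[0,0,0],[0,0,0],[0,0,0],[0,0,0],[0,0,0],[0,0,0],[0,0,0],[0,0,0],[0,0,0],[0,0,0]], "delta_pos": [[0,0,0],[0,0,0],[0,0,0],[0,0,0],[0,0,0],[0,0,0],[0,0,0],[0,0,-1],[0,0,-2],[0,0,-3],[0,0,-3],[0,0,-3],[-3,0,-2],[-3,0,0],[0,0,0]], "gripper": [3,4,6,7,7.5,7.5,7.5,7.5,7.5,7.5,7.5,7.5,7.5,7.5,7.5]}}

```text
time_s: 28.5
tool_pos: [0.4296, -0.2097, 0.2389]
tool_rot: [-179.9, -0.3, 35.9]
force: [0.9, -0.6, -0.1]
grip_width: 0.0753
grasp_force: 0.0
```

```bash
python3 look.py w6; python3 -c "
from h import *
t=eyes.read_camera('top');s=eyes.read_camera('scene')
save(np.hstack([cv2.resize(t['pixels'][150:270,190:400],None,fx=1.9,fy=1.9)[:228,:399],cv2.resize(s['pixels'][150:270,190:400],None,fx=1.9,fy=1.9)[:228,:399]]),'end.png')"
```

```text
28.5 [-48.9 -14.9  62.9 105.1  13.2  81.9 -42.8] [ 0.42957314 -0.20967255  0.2388581 ] [-179.94295703   -0.25434157   35.87697736]
[ 0.48325107 -0.1683533   0.42142739] [ 1.65648384e+02  8.40558545e-02 -5.41125923e+01]
```

View pics/end.png

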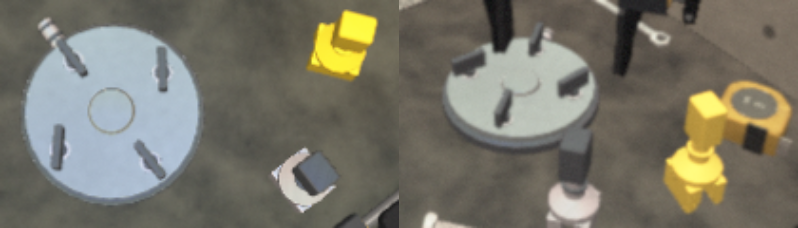

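Top view: the stub bar (72,57) and across bar (150,160) both point at the hub (111,110). The other two bars are unchanged, and the key stands free at (305,180). I'm handing the job in.

```bash
python3 -c "
from cell import env;print(env.sign_off())"
```

```text
the job is handed in; nothing more can be done
None
```

I turned the stub screw and then the across screw clockwise with the steel key; both bars fit within about 1° of the line to the cover's middle. The other two screws are as they were, the key stands free on the cabinet top off the cover, and I handed the job in at about 29 s. No verdict came back.

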